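# Start the bench shaker from its control box

### The job

Start the shaker from its control box, working with the fingertips only, in this order: switch the rocker on by pressing down its raised end, push the round plunger fully in so that it stays down, then press the wide bar key and keep it down for a good second before letting it go. Leave the small square key alone, and do not pick up, shift or knock over any of the glassware and other things standing about.

Things in the scene. Friction and masses are not known exactly. Their poses are not given: they have to be found in the camera images.
- control_box: flat control box, 184 x 184 x 45 mm, fixed to the bench; origin at the centre of its underside, z up, x axis away from the robot (turned up to 0.3 rad either way). Four square plug-in units, 80 x 80 mm, stand on its top 84 mm apart in a two by two square, in any order; each is aligned with the box and carries one white control in a black frame whose rim is 54 mm above the bench
- rocker_raised_end (a point): where to press the rocker: middle of the upper face of the end that stands up while off (about 65 mm above the bench, falling to 57 mm when on). The rocker is a V-shaped white paddle 60 mm long along the box's x axis and 30 mm wide; the raised end is the one farther from the robot, this point lies 20 mm from its pivot and the end's edge 30 mm from it
- rocker (a joint): rocker angle in rad: about 0 to 0.05 off, 0.4 fully on (stop; the pressed half then lies level). It takes 1 to 3 N and stays where it is left
- plunger_top (a point): centre of the top of the round plunger, a white mushroom head 34 mm across, 73 mm above the bench while out and 63 mm when in
- plunger (a joint): plunger travel in m: 0 to 0.0015 out, 0.010 fully in (stop). It goes straight down with 2 to 3 N and stays where it is left
- bar_top (a point): centre of the top of the wide bar key, white, 62 mm wide along the box's y axis and 32 mm along x, 65 mm above the bench
- bar (a joint): bar key travel in m: 0 released, 0.006 fully down (stop); springs back; about 1.5 N to start and 4 N fully down
- square_top (a point): centre of the top of the small square key, white, 26 x 26 mm, 65 mm above the bench; not to be pressed
- square (a joint): square key travel in m: 0 released, 0.006 fully down; springs back
- shaker: white bench shaker, 150 x 150 mm and 84 mm high with two steel rails 34 mm higher, fixed behind the control box; origin at the centre of its underside
- shaker_bottle: glass milk bottle, 74 mm across and 136 mm high, standing on the shaker between its rails; origin at the centre of its underside
- milk_bottle: loose glass milk bottle, 74 mm across and 136 mm high, on the right of the control box, its middle about 148 mm from the box's middle; origin at the centre of its underside
- cup: loose lilac sample cup, 49 mm across, 64 mm high, in front of the box; origin at the centre of its underside
- vial_a: loose small vial, 17 mm across, 52 mm high, in front of the box; origin at the centre of its underside
- vial_b: loose small vial, 17 mm across, 52 mm high, close on the left of the box; origin at the centre of its underside
- dish: loose glass petri dish, 60 mm across, 13 mm high, on the left of the box; origin at the centre of its underside
- tape: loose roll of tape, 100 mm across, 25 mm high, in front of the box; origin at the centre of its underside
Mind the look-alikes: they are no part of the job. What is shaped like the dish but blue or orange is not meant.

How it is judged:
By the outcome, as a careful person would: the job done as asked, in the order asked, and still so for the second after the job is handed in, with the robot touching nothing.
It also fails if it takes over 45 s, if anything falls off the work surface, if the arm or the gripper's body presses on something with over 40 N, if the wrist force passes 120 N, or if a joint passes its speed limit or range.

### The arm

A 6-joint arm with a two-finger parallel gripper is mounted at the origin on the work surface; the furniture and walls round the work are solid. World frame = base frame: x ahead of the robot, y to its left, z up, the work surface at z = 0. Lengths are in mm, angles in rad, forces in N, time in s.
With the tool pointing down it reaches from about 275 to 1000 mm from the base axis. Payload 8.4 kg.
Tool frame: the origin (TCP) lies at the very end of the fingers, on their centre line; the grasp point (between the pads) lies 19 mm behind it; z points along the fingers, y is the direction in which the jaws open and shut (so a half turn about z gives the same grasp; the last joint's range is limited). The gripper opens to 85 mm and grips with 20 to 120 N. Pads are 22 mm wide; open, the fingers measure 114 mm over their backs; the gripper's body (76 mm by 85 mm) begins 54 mm behind the grasp point. The pads swing forward as they close: fully open they stand 13 mm farther back than shut.
Start: joints at [1.208, 0.353, 1.633, -0, 1.155, -0.002], TCP at [220.638, 584.762, 231.281] pointing down, gripper open.
Joint ranges: [-2.63, 2.63], [-0.92, 2.1], [0.06, 2.66], [-1.3, 4.44], [0, 2.69], [-3.02, 3.02]. Speed limits (rad/s): [2.22, 2.22, 2.79, 3.14, 3.14, 3.14].

### API

Orientations are given as [roll, pitch, yaw] about the fixed x, y, z axes, in that order (R = Rz(yaw) Ry(pitch) Rx(roll)).
In Python, from rig import r, vision gives the robot as it stands.
- The arm moves only by the tool move_arm, never from a script. Its argument "series" is text: rows parted by semicolons, each of 7 numbers parted by spaces: the closure, from -1 (fully open) to 1 (shut), then the shift along the tool's x, y, z in units of 40 mm (1.0 is 40 mm), then the turn, a rotation vector about the tool's x, y, z in degrees. In form: grip tx ty tz ax ay az; .... A call has 1 to 20 rows; each row shifts and turns the pose as measured when the row begins, along the tool's axes as they then stand; what a row does not reach is not made up. A row lasts 1/8 s, in which the tool goes at most 62.5 mm and 10.7 degrees, less where a joint would pass 70% of its speed; a pose out of reach is approached as far as the arm can. A call is refused whole if a number of a shift passes 1 or a number of a turn 10.7, either way. A call with a gripper value outside its range is refused whole. The fingers move at their own pace and stop on an object; "grip_force" is the grip in N (left out, the last holds). Time passes only in rows, so rows that do not move let the fingers close. It gives the time, the measured TCP pose, the force and the opening at its end, in the units of the state.
- r.sense(): the state, without advancing time (a new reading comes with each control period).
- vision.grab_frame(name): name is "scene" or "top" or "wrist"; returns the picture (480x640x3 uint8, red, green, blue); there is no depth.
- vision.camera_params(name): a dict with "fx", "fy", "cx", "cy" (pixels), "position" and "rotation" of the camera in the world. Camera axes: x right, y up, looking along -z (the intrinsics and any distortion apply to the point x, -y, -z); pixel columns grow to the right and rows downward; lengths in mm; the calibration is good to about 2 mm. The wrist camera is an equidistant fisheye: a pixel r from the principal point sees the ray r / f radians off the axis. A picture is of the moment at which its call begins: read the wrist's pose just before it. camera_params takes no time and is no camera call; for the wrist camera it gives the pose at the moment of the call.
- r.sign_off(): hands the job in, once; it reports no verdict.
The state is a dict: "clock": time; "qpos": joint angles; "qvel": joint speeds; "joint_efforts": joint torques, N m; "eef_pos": TCP position; "tcp_rot": TCP orientation; "contact_force": force on the tool from outside, world axes, zero at the start; "wrist_torque": the same for the moment, N m; "opening": opening from 0.0 (shut) to 1.0 (fully open).
Only numpy, scipy, OpenCV 4.12 (cv2) and the standard library are available. Lean on these libraries where they do the work, as an engineer would, in place of code of your own. Each camera call takes 0.05 s, during which the arm holds its last target. There are 200 camera calls.

## Working session

There is one attempt and no reset: what is moved stays moved. The work goes in short steps, Python scripts to look and compute and a tool call to move; the robot and the scene stay as the last step left them, time stands still between calls to the robot, and variables do not carry over. Pictures are saved under pics/ and viewed, about 8 in all and at most 12, crops included, and the job is handed in when it is done.

Besides the shell and the picture viewer there is one more tool, called after "Emit:" as name(argument=value, ...), one argument or row to a line, values as JSON. move_arm: Moves the arm, as the interface text tells. Its arguments: {"type":"object","properties":{"series":{"type":"string"},"grip_force":{"type":"number"}},"required":["series"]}

```bash
mkdir -p pics
python3 - <<'E'
from rig import r, vision
import cv2
for n in ("scene","top"):
    cv2.imwrite(f"pics/{n}0.png",vision.grab_frame(n)[:,:,::-1])
    print({k:(v.tolist() if hasattr(v,'tolist') else v) for k,v in vision.camera_params(n).items()})
s=r.sense();print(s["clock"],s["eef_pos"],s["tcp_rot"],s["contact_force"])
E
```

```text
{'fx': 608.3304530723533, 'fy': 608.3304530723533, 'cx': 324.1622682876328, 'cy': 235.786382500866, 'position': [-246.1479458801455, 452.54173440148475, 534.3176985051143], 'rotation': [1.1065130723164138, -0.005354211116845198, -2.118268879031132]}
{'fx': 544.7308540759723, 'fy': 544.7308540759723, 'cx': 315.61688308092727, 'cy': 233.6704724382466, 'position': [440.59537800459316, -38.80301850959778, 964.0353131236415], 'rotation': [0.15003562192687614, -0.001755438995859615, -1.5634730589823331]}
0.1 [220.48052164 584.32434989 230.59808887] [-3.14026379e+00  1.81541691e-05  2.78084332e+00] [ 0.43847977  0.52593486 -0.64012489]
```

View pics/top0.png

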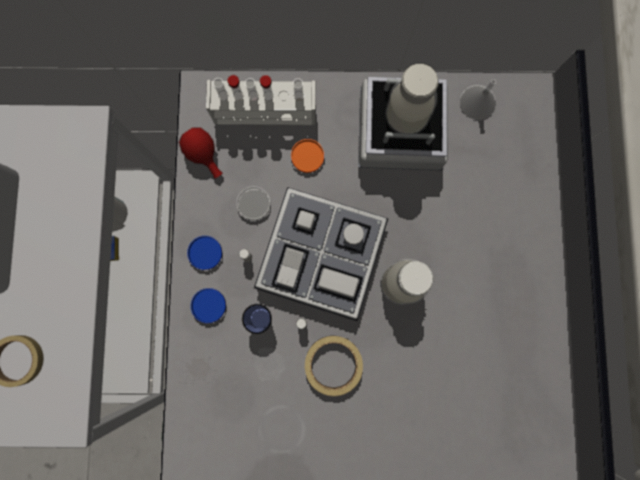

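View pics/scene0.png

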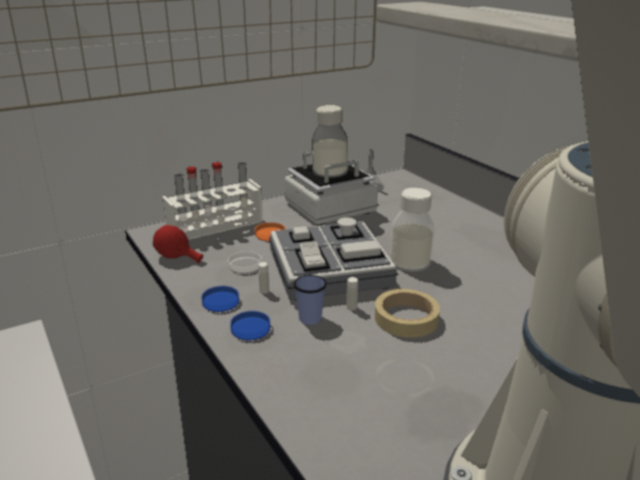

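The top view shows the box with corners near (288,190), (386,217), (357,320) and (258,288). The controls are: rocker (291,268) near-left, plunger (354,233) far-right, bar (339,282) near-right and square (305,220) far-left. The milk bottle is on the right, and the cup and vials are at the front and left.

```bash
cat > h.py <<'E'
import numpy as np
from rig import r, vision
from scipy.spatial.transform import Rotation as R
def ray(n,u,v,z,p=None):
    p=p or vision.camera_params(n)
    d=np.array([(u-p["cx"])/p["fx"],-(v-p["cy"])/p["fy"],-1.])
    d=R.from_euler("xyz",p["rotation"]).apply(d); c=np.array(p["position"])
    return c+d*(z-c[2])/d[2]
def proj(n,P):
    p=vision.camera_params(n)
    q=R.from_euler("xyz",p["rotation"]).inv().apply(np.atleast_2d(P)-np.array(p["position"]))
    return np.c_[p["cx"]-p["fx"]*q[:,0]/q[:,2],p["cy"]+p["fy"]*q[:,1]/q[:,2]]
E
python3 - <<'E'
from h import *
import cv2
im=cv2.imread("pics/top0.png")[180:330,240:440]
cv2.imwrite("pics/c1.png",cv2.resize(im,None,fx=4,fy=4,interpolation=cv2.INTER_CUBIC))
for n,u,v,z in (("rocker",291,268,57),("plunger",354,233,73),("bar",339,282,65),("sq",305,220,65),("c1",288,190,45),("c2",386,217,45),("c3",357,315,45),("c4",258,285,45)):print(n,ray("top",u,v,z).round(1))
E
```

```text
rocker [519.5   1.2  57. ]
plunger [ 576.9 -102.9   73. ]
bar [496.3 -78.5  65. ]
sq [599.5 -21.4  65. ]
c1 [655.5   8.9  45. ]
c2 [ 609.4 -159.9   45. ]
c3 [ 442.8 -109.5   45. ]
c4 [491.5  56.9  45. ]
```

View pics/c1.png

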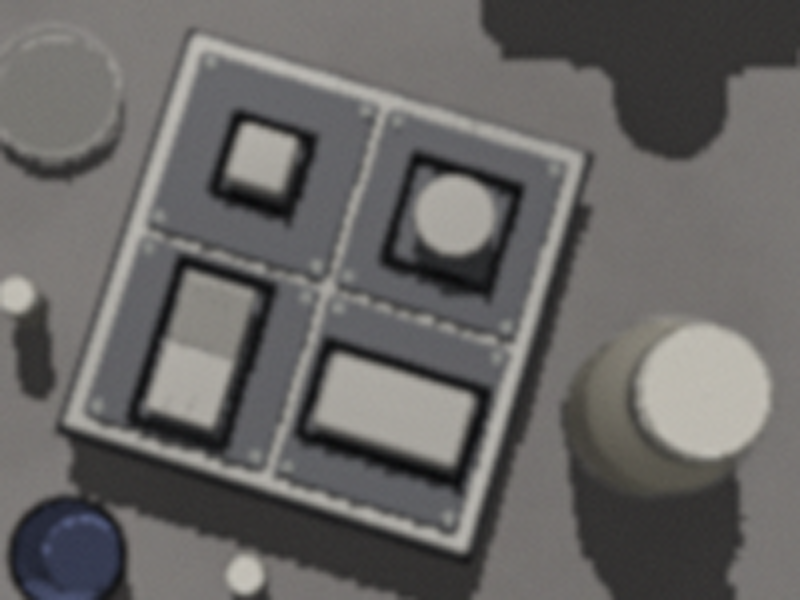

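The crop shows the box top corners at (195,35), (585,157), (465,550) and (65,425) crop pixels. The plunger is at (455,215), the bar at (393,405) and the rocker's raised half at about (213,315). I'll fit the box and compare the model with these.

Run:
```python
from h import *
import cv2
px=lambda x,y:(240+(x+.5)/4-.5,180+(y+.5)/4-.5)
C=np.array([ray("top",*px(*c),45)[:2] for c in ((195,35),(585,157),(465,550),(65,425))])
L=np.array([[92,92],[92,-92],[-92,-92],[-92,92]])
c=C.mean(0);D=C-c
yaw=np.arctan2((L[:,0]*D[:,1]-L[:,1]*D[:,0]).sum(),(L*D).sum());print("box",c.round(1),yaw.round(3),np.linalg.norm(D,axis=1).round(1))
Rz=np.array([[np.cos(yaw),-np.sin(yaw)],[np.sin(yaw),np.cos(yaw)]])
M={"rock":(-42+20,42,65),"plung":(42,-42,73),"bar":(-42,-42,65),"sq":(42,42,65)}
P={k:np.r_[c+Rz@v[:2],v[2]] for k,v in M.items()}
for k,m in (("plung",(455,215)),("bar",(393,405)),("sq",(265,158))):
    print(k,"model",P[k].round(1),"seen",ray("top",*px(*m),P[k][2]).round(1))
print("rock",P["rock"].round(1), "tip crop", (proj("top",P["rock"])[0]-[240,180])*4)
im=cv2.imread("pics/scene0.png")
for k,p in P.items():
    q=proj("scene",p)[0]; cv2.circle(im,tuple((q*16).astype(int)),24,(0,0,255),1,shift=4)
K=np.c_[(c+(Rz@L.T).T),[45]*4]
cv2.polylines(im,[(proj("scene",K)*16).astype(int)],True,(0,255,0),1,shift=4)
cv2.imwrite("pics/s1.png",cv2.resize(im[205:305,255:405],None,fx=5,fy=5,interpolation=cv2.INTER_CUBIC))
np.save("P.npy",np.array([P[k] for k in("rock","plung","bar","sq")]))
s=r.sense();print(s["qpos"])
```

```text
box [548.4 -49.6] -0.299 [124.2 124.2 123.6 124.6]
plung model [ 576.2 -102.2   73. ] seen [ 576.3 -101.9   73. ]
bar model [495.9 -77.4  65. ] seen [498.1 -76.6  65. ]
sq model [600.9 -21.9  65. ] seen [601.  -22.9  65. ]
rock [539.8  -3.   65. ] tip crop [214.12015032 301.5641429 ]
[ 1.20759832e+00  3.53603337e-01  1.63411445e+00 -2.33998986e-05
  1.15520367e+00 -2.43919636e-03]
```

View pics/s1.png

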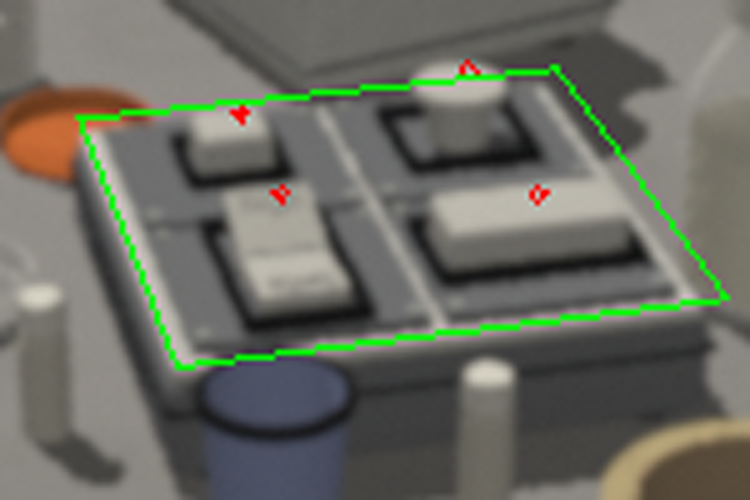

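The projected model lands on the controls in both views, agreeing to about 2-3 mm. First I'll shut the fingers and align the tool with the box (-3.5° about tool z).

Emit:
move_arm(
  series="1 0 0 0 0 0 -3.5; 1 0 0 0 0 0 0; 1 0 0 0 0 0 0; 1 0 0 0 0 0 0",
  grip_force=40,
)

```text
clock: 0.6
eef_pos: [220.2, 583.6, 229.5]
tcp_rot: [-3.138, -0.0, 2.841]
contact_force: [0.3, -0.1, 0.5]
opening: 0.146
```

```bash
cat >> h.py <<'E'
P=dict(zip(("rock","plung","bar","sq"),np.load("P.npy")+[0,0.8,0])) if __import__("os").path.exists("P.npy") else {}
def go(t,dz=0):
    s=r.sense(); T=R.from_euler("xyz",s["tcp_rot"])
    d=T.inv().apply(P[t]+[0,0,dz]-s["eef_pos"])
    print(t,"units",(d/40).round(3),"pos",np.round(s["eef_pos"],1),"rot err to box deg",np.degrees((R.from_euler("xyz",[np.pi,0,np.pi-.299]).inv()*T).as_rotvec()).round(2),"F",np.round(s["contact_force"],1),"open",s["opening"],"t",s["clock"])
E
python3 -c "from h import *;go('rock',85)"
```

```text
rock units [-11.971 -11.615   2.024] pos [220.2 583.6 229.5] rot err to box deg [0.2  0.01 0.1 ] F [ 0.3 -0.1  0.5] open 0.14563930604926248 t 0.6
```

Emit:
move_arm(
  series="1 -0.8 -0.8 0 0 0 0; 1 -0.8 -0.8 0 0 0 0; 1 -0.8 -0.8 0 0 0 0; 1 -0.8 -0.8 0 0 0 0; 1 -0.8 -0.8 0 0 0 0; 1 -0.8 -0.8 0 0 0 0; 1 -0.8 -0.8 0 0 0 0; 1 -0.8 -0.8 0 0 0 0; 1 -0.8 -0.8 0 0 0 0; 1 -0.8 -0.8 0 0 0 0; 1 -0.8 -0.8 0 0 0 0; 1 -0.8 -0.8 0 0 0 0; 1 -0.8 -0.8 0 0 0 0; 1 0 0 0 0 0 0",
)

```text
clock: 2.35
eef_pos: [502.2, 47.2, 232.4]
tcp_rot: [3.139, 0.005, 2.835]
contact_force: [0.1, -0.2, 0.7]
opening: 0.001
```

```bash
python3 -c "from h import *;go('rock',60)"
```

```text
rock units [-1.256 -0.899  2.689] pos [502.2  47.2 232.4] rot err to box deg [-0.12 -0.3   0.45] F [ 0.1 -0.2  0.7] open 0.000654201139097854 t 2.35
```

Emit:
move_arm(
  series="1 -0.65 -0.45 0.6 0 0 -0.4; 1 -0.6 -0.45 0.7 0 0 0; 1 0 0 0.7 0 0 0; 1 0 0 0.7 0 0 0; 1 0 0 0 0 0 0; 1 0 0 0 0 0 0",
)

```text
clock: 3.1
eef_pos: [541.1, -0.2, 123.7]
tcp_rot: [3.137, 0.007, 2.84]
contact_force: [-1.0, 0.1, -0.5]
opening: 0.001
```

```bash
python3 -c "
from h import *
go('rock',5)
import cv2
im=vision.grab_frame('wrist')[:,:,::-1];cv2.imwrite('pics/w1.png',im)
im=vision.grab_frame('top')[:,:,::-1][170:340,230:450];cv2.imwrite('pics/t1.png',im)
"
```

```text
rock units [ 0.027 -0.064  1.343] pos [ 5.411e+02 -2.000e-01  1.237e+02] rot err to box deg [-0.27 -0.42  0.16] F [-1.   0.1 -0.5] open 0.000506516065652634 t 3.1
```

View pics/w1.png

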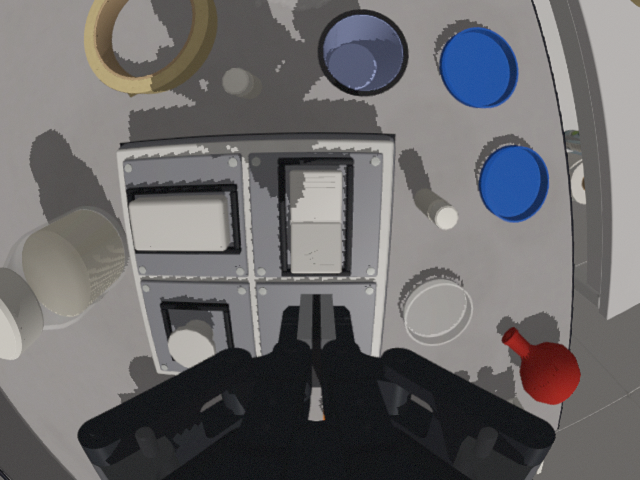

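The wrist view shows the shut fingers at columns 300-333, lined up with the rocker (columns 290-345). The rocker's raised half is at about (316,247) and its far edge is at row 272. I'll check the target from here with the fisheye model.

```bash
cat >> h.py <<'E'
def wray(u,v,z):
    p=vision.camera_params("wrist"); a=np.array([(u-p["cx"])/p["fx"],-(v-p["cy"])/p["fy"]]); th=np.hypot(*a)
    d=np.r_[a/th*np.sin(th),-np.cos(th)]; d=R.from_euler("xyz",p["rotation"]).apply(d); c=np.array(p["position"])
    return c+d*(z-c[2])/d[2]
E
python3 - <<'E'
from h import *
for n,a in (("far edge mid",(315.5,272,68)),("pivot",(317,221,57)),("bar",(182,221,65)),("box NL",(394,140,45)),("box NR",(121,145,45))): print(n,wray(*a).round(1))
print(P)
E
```

```text
far edge mid [546.1  -0.7  68. ]
pivot [519.9   8.4  57. ]
bar [493.6 -66.5  65. ]
box NL [488.5  66.3  45. ]
box NR [435.6 -97.8  45. ]
{'rock': array([539.7900051 ,  -2.21047615,  65.        ]), 'plung': array([ 576.1636255 , -101.35158639,   73.        ]), 'bar': array([495.90140732, -76.57304056,  65.        ]), 'sq': array([600.94217133, -21.08936821,  65.        ])}
```

The wrist view puts the tool on the rocker's line to within about 1 mm, and the scene view leans the same way (about +2 mm in y from the top estimate). I'll press straight down.

Emit:
move_arm(
  series="1 0 0 0.5 0 0 0; 1 0 0 0.5 0 0 0; 1 0 0 0.25 0 0 0; 1 0 0 0.1 0 0 0; 1 0 0 0.1 0 0 0; 1 0 0 0.1 0 0 0; 1 0 0 0.1 0 0 0; 1 0 0 0 0 0 0",
)

```text
clock: 4.2
eef_pos: [547.1, 0.4, 62.6]
tcp_rot: [3.133, 0.019, 2.84]
contact_force: [-1.1, 0.4, -0.5]
opening: 0.002
```

```bash
python3 -c "
from h import *
go('rock',-8)
s=r.sense();print(s['wrist_torque'],s['qvel'])
import cv2
im=vision.grab_frame('wrist')[:,:,::-1];cv2.imwrite('pics/w2.png',im[100:400,120:520])
"
```

```text
rock units [ 0.159 -0.117  0.135] pos [5.471e+02 4.000e-01 6.260e+01] rot err to box deg [-0.47 -1.11  0.12] F [-1.1  0.4 -0.5] open 0.0020350176191852786 t 4.2
[0.00879123 0.00611694 0.02390463] [-0.00039362 -0.00460198 -0.00274591 -0.0008234   0.00553861 -0.00092728]
```

View pics/w2.png

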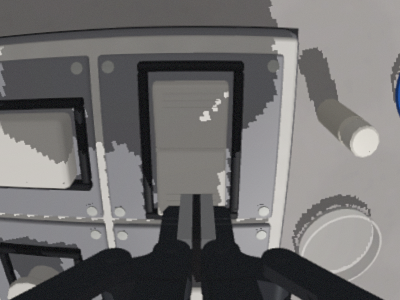

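The fingertip is over the raised end, but it has drifted about 6 mm outward and about 2 mm left, with 1° of tilt. I'll lift a little, correct and press.

Emit:
move_arm(
  series="1 0 0 -0.2 0.5 1.1 0; 1 0.2 -0.07 0 0 0 0; 1 0 0 0 0 0 0",
)

```text
clock: 4.62
eef_pos: [536.6, 0.1, 70.2]
tcp_rot: [-3.141, -0.002, 2.84]
contact_force: [-0.2, -0.5, 0.6]
opening: 0.001
```

```bash
python3 -c "
from h import *
go('rock',-8)"
```

```text
rock units [-0.093 -0.032  0.33 ] pos [5.366e+02 1.000e-01 7.020e+01] rot err to box deg [0.05 0.12 0.13] F [-0.2 -0.5  0.6] open 0.0013955520073968115 t 4.625
```

Emit:
move_arm(
  series="1 -0.06 -0.03 0 0 0 0; 1 0 0 0.08 0 0 0; 1 0 0 0.08 0 0 0; 1 0 0 0.08 0 0 0; 1 0 0 0.08 0 0 0; 1 0 0 0 0 0 0",
)

```text
clock: 5.38
eef_pos: [539.0, -2.0, 56.9]
tcp_rot: [-3.141, -0.001, 2.84]
contact_force: [-3.3, -0.1, 8.4]
opening: -0.001
```

```bash
python3 -c "
from h import *
go('rock',-8)"
```

```text
rock units [-0.021  0.001 -0.002] pos [539.   -2.   56.9] rot err to box deg [0.04 0.07 0.13] F [-3.3 -0.1  8.4] open -0.0010877993149561447 t 5.375
```

There's 8.4 N at z = 56.9, so it's at its stop. I'll give it one small extra push, then lift and look.

Emit:
move_arm(
  series="1 0 0 0.05 0 0 0; 1 0 0 0 0 0 0; 1 0 0 -0.5 0 0 0; 1 0 0 -0.7 0 0 0; 1 0 0 0 0 0 0",
)

```text
clock: 6.0
eef_pos: [538.3, -1.8, 105.4]
tcp_rot: [-3.14, -0.003, 2.84]
contact_force: [-0.6, 0.8, -0.1]
opening: -0.001
```

```bash
python3 -c "
from h import *
go('plung',30)
import cv2
im=vision.grab_frame('wrist')[:,:,::-1];cv2.imwrite('pics/w3.png',im)
"
```

```text
plung units [-1.641 -2.096  0.058] pos [538.3  -1.8 105.4] rot err to box deg [0.06 0.17 0.13] F [-0.6  0.8 -0.1] open -0.0007223753629400761 t 6.0
```

View pics/w3.png

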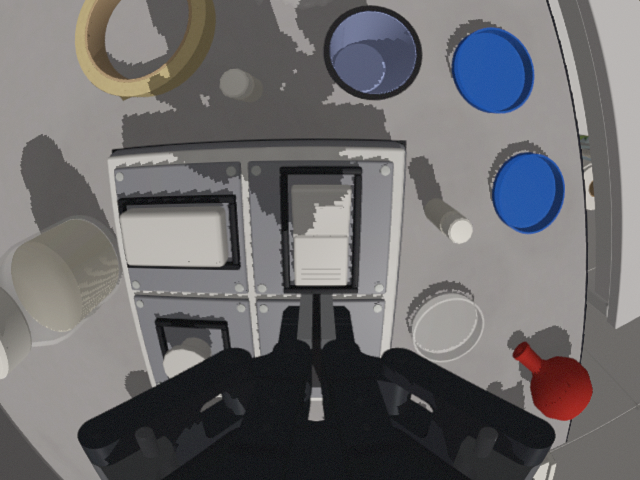

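The rocker has flipped: the far half now lies level and the near half is up. Its centre is at column 321 and the fingers at 316, so the true y is about 2 mm further left. Next is the plunger.

Emit:
move_arm(
  series="1 -0.55 -0.7 0 0 0 0; 1 -0.55 -0.7 0 0 0 0; 1 -0.54 -0.65 0 0 0 0; 1 0 0 0 0 0 0; 1 0 0 0 0 0 0",
)

```text
clock: 6.68
eef_pos: [572.9, -100.8, 97.6]
tcp_rot: [-3.139, -0.014, 2.841]
contact_force: [-0.2, -0.6, 0.3]
opening: -0.001
```

```bash
python3 -c "
from h import *
go('plung',-10)"
```

```text
plung units [-0.094  0.015  0.864] pos [ 572.9 -100.8   97.6] rot err to box deg [0.15 0.78 0.06] F [-0.2 -0.6  0.3] open -0.0011845415836686671 t 6.675
```

Emit:
move_arm(
  series="1 -0.08 0.06 0 0 -0.8 0; 1 0 0 0.4 0 0 0; 1 0 0 0 0 0 0",
)

```text
clock: 7.05
eef_pos: [575.4, -97.3, 79.5]
tcp_rot: [-3.139, -0.001, 2.844]
contact_force: [0.3, -0.1, 0.1]
opening: 0.001
```

```bash
python3 -c "
from h import *
go('plung',-10)"
```

```text
plung units [-0.048 -0.09   0.412] pos [575.4 -97.3  79.5] rot err to box deg [ 0.15  0.04 -0.06] F [ 0.3 -0.1  0.1] open 0.0011239685551859722 t 7.05
```

Emit:
move_arm(
  series="1 -0.02 -0.04 0.08 0 0 0; 1 0 0 0.08 0 0 0; 1 0 0 0.08 0 0 0; 1 0 0 0.08 0 0 0; 1 0 0 0.08 0 0 0; 1 0 0 0 0 0 0",
)

```text
clock: 7.8
eef_pos: [575.9, -98.8, 63.1]
tcp_rot: [-3.139, -0.0, 2.844]
contact_force: [-1.3, 1.8, 4.3]
opening: 0.001
```

```bash
python3 -c "
from h import *
go('plung',-10)"
```

```text
plung units [-0.025 -0.059  0.002] pos [575.9 -98.8  63.1] rot err to box deg [ 0.13  0.02 -0.07] F [-1.3  1.8  4.3] open 0.0011909962464772652 t 7.8
```

Push a little harder to be sure of the stop.

Emit:
move_arm(
  series="1 0 0 0.06 0 0 0; 1 0 0 0.06 0 0 0; 1 0 0 0 0 0 0",
)

```text
clock: 8.18
eef_pos: [576.3, -98.9, 63.6]
tcp_rot: [-3.139, 0.001, 2.844]
contact_force: [0.8, 1.2, 0.1]
opening: 0.004
```

Emit:
move_arm(
  series="1 0 0 0.1 0 0 0; 1 0 0 0.15 0 0 0",
)

```text
clock: 8.43
eef_pos: [577.3, -99.1, 62.1]
tcp_rot: [-3.14, 0.002, 2.844]
contact_force: [-32.4, 5.6, 98.9]
opening: -0.0
```

That was 99 N, so it's hard against the stop. The contact is stiff and I'll use gentler steps from here. Lifting off and moving to the bar.

Emit:
move_arm(
  series="1 0 0 -0.2 0 0 0; 1 0 0 -0.4 0 0 0; 1 0 0 -0.4 0 0 0; 1 0 0 0 0 0 0",
)

```text
clock: 8.93
eef_pos: [578.2, -99.3, 105.4]
tcp_rot: [-3.14, 0.004, 2.844]
contact_force: [0.2, 0.2, 0.1]
opening: -0.002
```

```bash
python3 -c "
from h import *
go('bar',30)"
```

```text
bar units [ 2.134 -0.06   0.251] pos [578.2 -99.3 105.4] rot err to box deg [ 0.1  -0.25 -0.06] F [0.2 0.2 0.1] open -0.0017791806078814238 t 8.925
```

Emit:
move_arm(
  series="1 0.7 0 0 0 0 0; 1 0.7 0 0 0 0 0; 1 0.7 0 0 0 0 0; 1 0 0 0 0 0 0; 1 0 0 0 0 0 0",
)

```text
clock: 9.55
eef_pos: [495.5, -74.1, 102.7]
tcp_rot: [-3.139, 0.002, 2.844]
contact_force: [0.6, 0.7, 0.3]
opening: 0.0
```

```bash
python3 -c "
from h import *
go('bar',0)
import cv2
im=vision.grab_frame('wrist')[:,:,::-1];cv2.imwrite('pics/w4.png',im)
"
```

```text
bar units [-0.026 -0.054  0.942] pos [495.5 -74.1 102.7] rot err to box deg [ 0.12 -0.14 -0.05] F [0.6 0.7 0.3] open 0.00014744706801566836 t 9.55
```

View pics/w4.png

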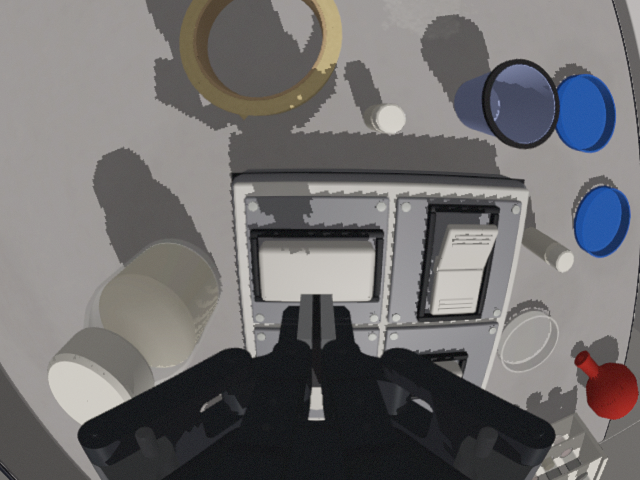

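The bar is centred under the fingers (columns 260-377, fingers at 316), and the rocker is clearly on with its near half up. I'll approach to just above the bar.

Emit:
move_arm(
  series="1 0 0 0.4 0 0 0; 1 0 0 0.35 0 0 0; 1 0 0 0.05 0 0 0; 1 0 0 0 0 0 0",
)

```text
clock: 10.1
eef_pos: [496.4, -74.6, 67.1]
tcp_rot: [-3.139, 0.001, 2.843]
contact_force: [0.6, 0.5, 0.5]
opening: 0.003
```

```bash
python3 -c "
from h import *
go('bar',-6)"
```

```text
bar units [-0.002 -0.05   0.202] pos [496.4 -74.6  67.1] rot err to box deg [ 0.14 -0.07 -0.03] F [0.6 0.5 0.5] open 0.0028178138545569323 t 10.1
```

Emit:
move_arm(
  series="1 0 0 0.08 0 0 0; 1 0 0 0.08 0 0 0; 1 0 0 0.06 0 0 0; 1 0 0 0.04 0 0 0; 1 0 0 0.04 0 0 0; 1 0 0 0.04 0 0 0",
)

```text
clock: 10.85
eef_pos: [496.8, -74.7, 58.7]
tcp_rot: [-3.139, 0.002, 2.843]
contact_force: [-7.7, 1.1, 26.3]
opening: 0.002
```

It's at the stop (z 58.7, 26 N). Now hold for about 1.5 s.

Emit:
move_arm(
  series="1 0 0 0.025 0 0 0; 1 0 0 0.025 0 0 0; 1 0 0 0.025 0 0 0; 1 0 0 0.025 0 0 0; 1 0 0 0.025 0 0 0; 1 0 0 0.025 0 0 0; 1 0 0 0.025 0 0 0; 1 0 0 0.025 0 0 0; 1 0 0 0.025 0 0 0; 1 0 0 0.025 0 0 0; 1 0 0 0.025 0 0 0; 1 0 0 0.025 0 0 0",
)

```text
clock: 12.35
eef_pos: [496.8, -74.7, 58.9]
tcp_rot: [-3.14, 0.005, 2.843]
contact_force: [-5.4, 1.1, 16.9]
opening: 0.0
```

Held from about 10.8 s to 12.35 s at the stop. Release, rise and move clear so the top camera can see.

Emit:
move_arm(
  series="1 0 0 -0.3 0 0 0; 1 0 0 -0.6 0 0 0; 1 0 0 -0.8 0 0 0; 1 0 0 -0.8 0 0 0; 1 0 0 -0.8 0 0 0; 1 0.5 0 -0.8 0 0 0; 1 0.8 0 -0.5 0 0 0; 1 0.8 0 0 0 0 0; 1 0.8 0 0 0 0 0; 1 0 0 0 0 0 0; 1 0 0 0 0 0 0",
)

```text
clock: 13.72
eef_pos: [383.8, -39.3, 252.2]
tcp_rot: [-3.141, 0.014, 2.843]
contact_force: [0.6, 0.6, 0.5]
opening: -0.0
```

```bash
python3 -c "
from h import *
go('bar',0)
import cv2
a=vision.grab_frame('top')[:,:,::-1][170:370,180:450];b=vision.grab_frame('scene')[:,:,::-1][180:350,190:450]
cv2.imwrite('pics/end.png',cv2.resize(a,None,fx=2.9,fy=2.9,interpolation=cv2.INTER_CUBIC));cv2.imwrite('pics/endscene.png',cv2.resize(b,None,fx=3,fy=3,interpolation=cv2.INTER_CUBIC))
"
```

```text
bar units [-2.887 -0.065  4.721] pos [383.8 -39.3 252.2] rot err to box deg [ 0.02 -0.8  -0.04] F [0.6 0.6 0.5] open -0.0002804646621563013 t 13.725
```

View pics/end.png

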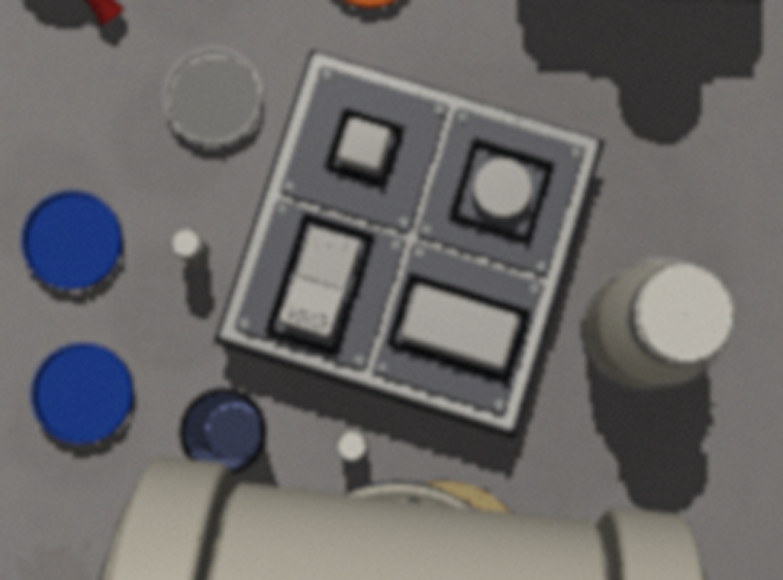

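View pics/endscene.png

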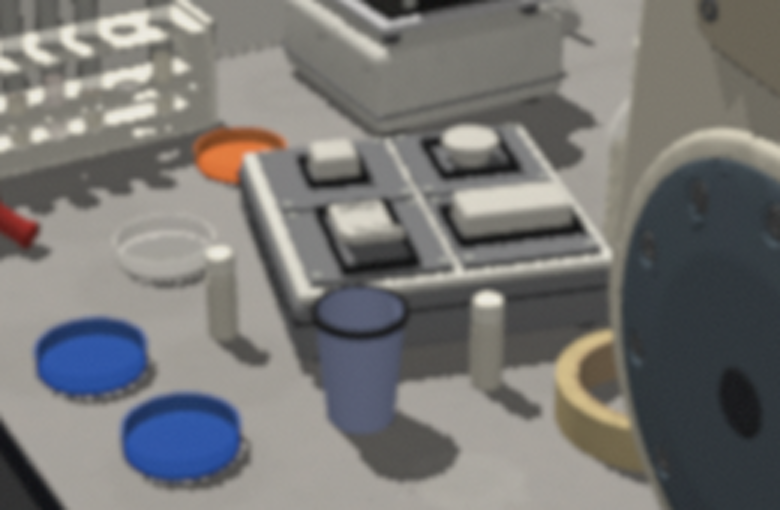

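The top view shows the plunger head at about (501,187), visibly lower than before. The scene view shows the plunger head low at (470,145) and the rocker's near end up at (365,225), so it's on. The bar and the square key are both up, and the cup, vials, dish and bottle are still standing where they were. Nothing is in contact, so I'm handing in.

```bash
python3 -c "
from rig import r
print(r.sign_off())"
```

```text
the job is handed in; nothing more can be done
None
```

The shaker sequence was done in the order asked, with shut fingertips, and handed in at about 13.8 s of the 45 s allowed; the hand-in returned no verdict.

- **Rocker:** pressed to its stop (tip at z 56.9, 8 N). The last pictures show the far half level and the near half up.
- **Plunger:** pushed to its stop (tip at z about 62 to 63). It stayed low in the last pictures.
- **Bar key:** held at its stop (tip at z about 58.8, 17 to 26 N) for about 1.5 s. It sprang back up when released.
- **Square key and loose items:** I did not go near the square key. The cup, vials, dish and milk bottle stood unmoved in the last pictures. The tape was partly hidden by the arm, but what showed looked unmoved.

**Checks that disagreed or came close:**
- **Plunger force:** my last check push peaked at 99 N at the wrist, under the 120 N limit but harder than intended. A reading just before it had shown almost no force at about the same height.
- **Camera positions:** the top, scene and wrist views differed by 2 to 5 mm on the controls. The worst was about 12 mm, for a box corner at the edge of the wrist view. I corrected sideways by eye from the wrist view.
- **First rocker approach:** it drifted about 6 mm outward, so I lifted and corrected it before pressing.

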